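# Open the charged bays of the scanner-battery docks

## Task

Three battery charging docks with push-push hatches stand on the bench: press the yellow hatch of each of the two docks with a green lamp all the way in (there is a black mark to press) and let go, just once each, so that it pops up and stays open. Leave the hatch of the dock with the red lamp shut (and mind that an open hatch pushed down again locks), and do not shove, pick up or carry anything else on the bench.

Things in the scene. Friction and masses are not known exactly. Their poses are not given: they have to be found in the camera images.
- dock_a: fixed grey charging dock, 160 (its x) x 110 (y) x 80 mm high, turned up to 20 degrees. Origin: centre of its underside. Its -x end, nearest the robot, carries a GREEN lamp bar (18 x 70 x 5 mm) across the top. Behind the bar lies the yellow hatch, 89 x 56 x 6 mm, top 86 mm above the bench, hinged at its far edge (a line along y at x = +50, z = 80 mm).
- pad_a (a point): centre of the top of the black round press mark (22 mm across, 2 mm high) near the free front edge of the hatch of dock_a (green lamp); while the hatch is shut it lies 20 mm towards -x from the dock's origin and 88 mm above the bench. It moves with the hatch. Shut, its z axis points up.
- hatch_a (a joint): hatch angle of dock_a (green lamp) (rad): 0 latched shut, negative pushed in, positive open. Push-push: some 4 to 6 N on the black mark sinks it 4 mm to its stop (-0.06); let go there, it springs to about 0.75 and stays (edge 140 mm above the bench). A push short of the stop may leave it latched. Pushing the open hatch fully down locks it shut for good.
- dock_b: fixed grey charging dock, 160 (its x) x 110 (y) x 80 mm high, turned up to 20 degrees. Origin: centre of its underside. Its -x end, nearest the robot, carries a GREEN lamp bar (18 x 70 x 5 mm) across the top. Behind the bar lies the yellow hatch, 89 x 56 x 6 mm, top 86 mm above the bench, hinged at its far edge (a line along y at x = +50, z = 80 mm).
- pad_b (a point): centre of the top of the black round press mark (22 mm across, 2 mm high) near the free front edge of the hatch of dock_b (green lamp); while the hatch is shut it lies 20 mm towards -x from the dock's origin and 88 mm above the bench. It moves with the hatch. Shut, its z axis points up.
- hatch_b (a joint): hatch angle of dock_b (green lamp) (rad): 0 latched shut, negative pushed in, positive open. Push-push: some 4 to 6 N on the black mark sinks it 4 mm to its stop (-0.06); let go there, it springs to about 0.75 and stays (edge 140 mm above the bench). A push short of the stop may leave it latched. Pushing the open hatch fully down locks it shut for good.
- dock_c: fixed grey charging dock, 160 (its x) x 110 (y) x 80 mm high, turned up to 20 degrees. Origin: centre of its underside. Its -x end, nearest the robot, carries a RED lamp bar (18 x 70 x 5 mm) across the top. Behind the bar lies the yellow hatch, 89 x 56 x 6 mm, top 86 mm above the bench, hinged at its far edge (a line along y at x = +50, z = 80 mm).
- pad_c (a point): centre of the top of the black round press mark (22 mm across, 2 mm high) near the free front edge of the hatch of dock_c (red lamp); while the hatch is shut it lies 20 mm towards -x from the dock's origin and 88 mm above the bench. It moves with the hatch. Shut, its z axis points up.
- hatch_c (a joint): hatch angle of dock_c (red lamp) (rad): 0 latched shut, negative pushed in, positive open. Push-push: some 4 to 6 N on the black mark sinks it 4 mm to its stop (-0.06); let go there, it springs to about 0.75 and stays (edge 140 mm above the bench). A push short of the stop may leave it latched. Pushing the open hatch fully down locks it shut for good.
- scanner: loose black and blue pistol-shaped hand scanner lying on its side, about 100 x 160 x 45 mm; origin: underside of the head's rear. Leave alone
- battery: loose blue battery pack, 75 x 45 x 30 mm, on the bench; origin: centre of its underside. Leave alone
- driver: loose screwdriver with orange handle, lying on the bench; origin: underside, near mid length. Leave alone
- clipboard: loose blue clipboard with paper, 310 x 225 x 4 mm, clip 16 mm high; origin: centre of its underside. Leave alone
- mug: loose white mug, 80 mm across, 95 mm high; origin: centre of its underside. Leave alone
- tape: loose yellow roll of tape lying flat, 80 mm across, 25 mm high; origin: centre of its underside. Leave alone

How it is judged:
By the outcome, as a careful person would: the job done as asked, in the order asked, and still so for the second after the job is handed in, with the robot touching nothing.
It also fails if it takes over 40 s, if anything falls off the work surface, if the arm or the gripper's body presses on something with over 40 N, if the wrist force passes 120 N, or if a joint passes its speed limit or range.

## Robot

A 6-joint arm with a two-finger parallel gripper is mounted at the origin on the work surface. World frame = base frame: x ahead of the robot, y to its left, z up, the work surface at z = 0. Lengths are in mm, angles in rad, forces in N, time in s.
With the tool pointing down it reaches from about 150 to 775 mm from the base axis. Payload 6.1 kg.
Tool frame: the origin (TCP) lies midway between the tips of the shut fingers; the grasp point (between the pads) lies behind it (r.hold_point_z is the z of the grasp point in the tool frame, in mm); z points along the fingers, x is the direction in which the jaws open and shut, and the axes are right-handed (so a half turn about z gives the same grasp; the last joint's range is limited). The gripper opens to 85 mm and grips with 20 to 120 N. Pads are 22 mm wide; open, the fingers measure 114 mm over their backs; the gripper's body (76 mm by 85 mm) begins 54 mm behind the grasp point. The pads swing forward as they close: fully open they stand 13 mm farther back than shut.
Start: joints at [-1.315, 0.126, -0.04, 1.405, 0, 1.571], TCP at [132.829, -507.902, 231.295] pointing down, gripper open.
Joint ranges: [-2.72, 2.72], [-0.95, 1.95], [-1.27, 1.35], [-1.78, 2.02], [-1.46, 1.47], [-3.14, 3.14]. Speed limits (rad/s): [2.39, 2.39, 3.01, 3.14, 3.14, 3.14].

## Interface

Orientations are given as a rotation vector (axis times angle).
In Python, from cell import r, cams, hand_in gives the robot as it stands. The module is installed in compiled form; this text tells all that it offers.
- The arm moves only by the tool play_rows, never from a script. Its argument "commands" is a list of rows, each a list of 6 numbers: the shift along the tool's x, y, z in mm, then the turn, a rotation vector about the tool's x, y, z in rad. A call has 1 to 20 rows; each row shifts and turns the commanded pose from where the row before left it, along the tool's axes as they then stand; what a row does not reach is not made up. A row lasts 1/10 s, in which the tool goes at most 50 mm and 8.59 degrees, less where a joint would pass 70% of its speed; a pose out of reach is approached as far as the arm can. A call is refused whole if a number of a shift passes 50 or a number of a turn 0.15, either way. A call with a gripper value outside its range is refused whole. "jaw" is the opening, from 0 (shut) to 1 (fully open), set as the call begins (left out, the last holds). The fingers move at their own pace and stop on an object; "newtons" is the grip in N (left out, the last holds). Time passes only in rows, so rows that do not move let the fingers close. It gives the time, the measured TCP pose, the force and the opening at its end, in the units of the state.
- r.read_state(): the state, without advancing time (a new reading comes with each control period).
- cams.capture(name): name is "side" or "top" or "wrist"; returns the picture (420x560x3 uint8, red, green, blue); there is no depth.
- cams.calibration(name): a dict with "K" (3x3 intrinsics, pixels), "R" (3x3) and "t" (3): a world point X has camera coordinates R X + t. Camera axes: x right, y down, z forward; pixel columns grow to the right and rows downward; lengths in mm; the calibration is good to about 2 mm. A picture is of the moment at which its call begins: read the wrist's pose just before it. calibration takes no time and is no camera call; for the wrist camera it gives the pose at the moment of the call.
- hand_in(): hands the job in, once; it reports no verdict.
Trained networks look in the newest picture that a camera, given by its name, has taken for a name from the list of things; names that differ only in an ending like _2 or _b are one class to them, and where a whole thing is asked for, a point or a joint stands for the part that bears it (a point fixed in the world has none). Each returns a list of dicts, best first, with "conf" (0 to 1); they miss things now and then, are a little off and sometimes report something else, mostly with a low value. They report only what shows in the picture. A call takes as long as a camera call.
- cams.look_for(target, camera): "bbox" ([centre column, centre row, width, height] in pixels, round what is visible of it).
- cams.silhouettes(target, camera): "pixels" (420x560 bool, what is visible of it) and "bbox" ([centre column, centre row, width, height] in pixels, round what is visible of it).
The state is a dict: "clock": time; "joint_pos": joint angles; "qvel": joint speeds; "joint_torque": joint torques, N m; "ee_pos": TCP position; "eef_rot": TCP orientation; "ft_force": force on the tool from outside, world axes, zero at the start; "torque": the same for the moment, N m; "opening": finger opening in mm.
Only numpy, scipy, OpenCV 4.12 (cv2) and the standard library are available. Lean on these libraries where they do the work, as an engineer would, in place of code of your own. Each camera call takes 0.05 s, during which the arm holds its last target.

## Working session

There is one attempt and no reset: what is moved stays moved. The work goes in short steps, Python scripts to look and compute and a tool call to move; the robot and the scene stay as the last step left them, time stands still between calls to the robot, and variables do not carry over. Pictures are saved under pics/ and viewed, and the job is handed in when it is done.

Besides the shell and the picture viewer there is one more tool, called in YAML: its name, and indented under it one key for each argument. play_rows: Moves the arm, as the interface text tells. Its arguments: {"type":"object","properties":{"commands":{"type":"array","items":{"type":"array","items":{"type":"number"}}},"jaw":{"type":"number"},"newtons":{"type":"number"}},"required":["commands"]}

```bash
mkdir -p pics
python3 - <<'E'
from cell import r,cams
import cv2
s=r.read_state();print(s['clock'],s['ee_pos'],s['eef_rot'],s['opening'],r.hold_point_z)
for n in ('top','side'):
    im=cams.capture(n);cv2.imwrite(f'pics/{n}0.png',im[:,:,::-1])
    for t in ('dock_a','pad_a'):
        for d in cams.look_for(t,n): print(n,t,[round(float(x),1) for x in d['bbox']],round(d['conf'],2))
    c=cams.calibration(n);print(c)
E
```

```text
0.0 [ 132.73583309 -507.51712876  230.53860943] [-2.48590676e+00  1.91933320e+00  1.98682264e-03] 85.31609229946011 -18.700000000000003
top dock_a [258.0, 172.8, 44.4, 64.6] 0.67
top dock_a [340.6, 195.5, 45.6, 60.2] 0.57
top dock_a [256.2, 171.7, 20.1, 34.5] 0.21
top pad_a [196.4, 197.9, 22.1, 32.2] 0.95
top pad_a [255.1, 172.4, 24.5, 33.2] 0.89
top pad_a [344.8, 191.9, 25.5, 32.7] 0.74
{'K': array([[385.80649394,   0.        , 278.87042798],
       [  0.        , 385.80649394, 206.17307229],
       [  0.        ,   0.        ,   1.        ]]), 'R': array([[-0.02376295, -0.99971328,  0.00294712],
       [-0.9908806 ,  0.0231617 , -0.13273726],
       [ 0.13263094, -0.00607447, -0.99114688]]), 't': array([ -25.385781  ,  541.5864512 , 1194.11418072])}
side dock_a [232.6, 233.8, 71.1, 53.4] 0.96
side dock_a [210.3, 285.6, 75.5, 74.1] 0.76
side dock_a [307.4, 196.6, 61.5, 55.1] 0.75
side pad_a [228.7, 216.9, 37.4, 19.7] 0.88
side pad_a [207.8, 269.9, 34.6, 23.4] 0.81
side pad_a [306.1, 185.7, 31.4, 15.8] 0.76
{'K': array([[442.07127286,   0.        , 280.24886295],
       [  0.        , 442.07127286, 218.21069667],
       [  0.        ,   0.        ,   1.        ]]), 'R': array([[-0.82931639, -0.55864913, -0.01206131],
       [-0.32300011,  0.49688481, -0.80546658],
       [ 0.45596629, -0.66409083, -0.59251845]]), 't': array([418.48267326, 261.95056175, 980.36488587])}
```

Run:
```python
import cv2
a=cv2.imread('pics/top0.png')[110:290,140:400];cv2.imwrite('pics/top0z.png',cv2.resize(a,None,fx=3,fy=3,interpolation=cv2.INTER_CUBIC))
a=cv2.imread('pics/side0.png')[140:340,130:370];cv2.imwrite('pics/side0z.png',cv2.resize(a,None,fx=3,fy=3,interpolation=cv2.INTER_CUBIC))
```

```text
(no output)
```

View pics/top0z.png

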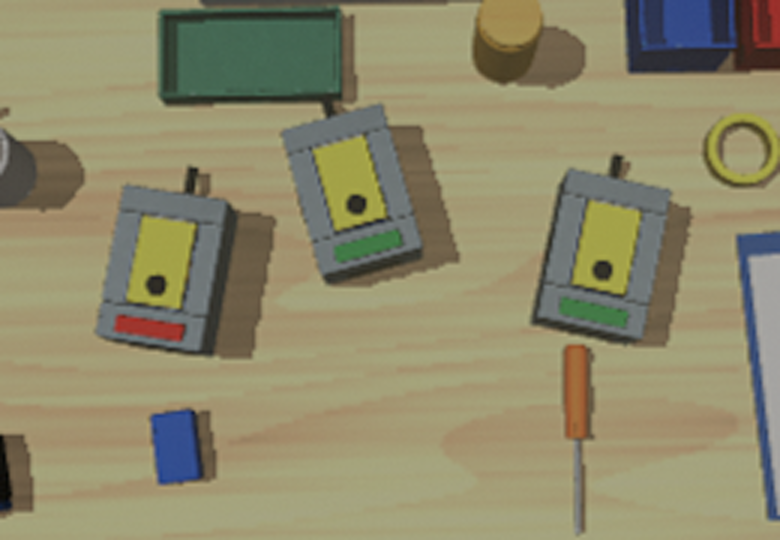

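View pics/side0z.png

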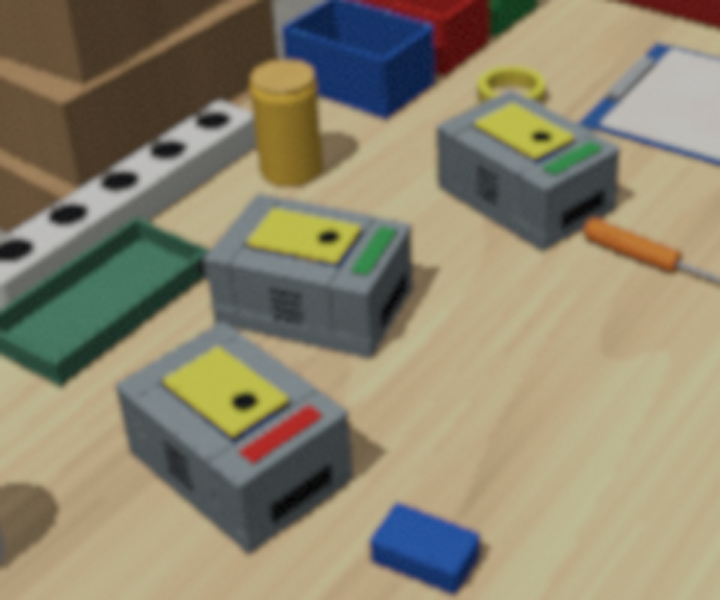

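View pics/top0.png

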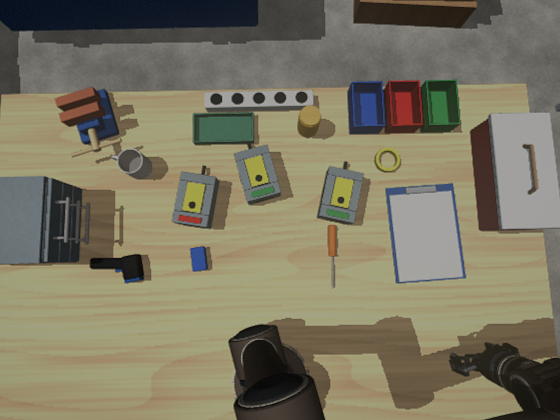

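View pics/side0.png

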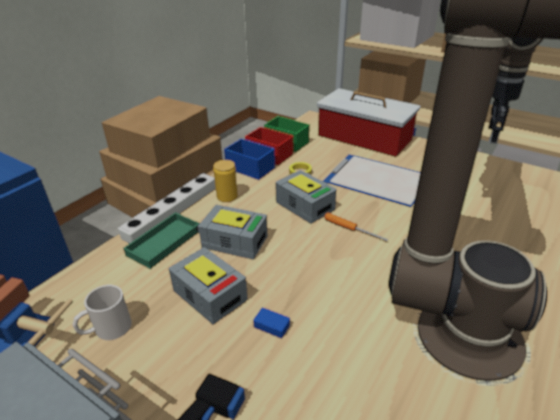

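The top view shows the red-lamp dock at left (pad near 192,205). The green docks are in the middle (pad near 259,178) and at right (pad near 341,200). In the side view their pads are near (212,274), (239,219) and (310,185).

```bash
cat > h.py <<'E'
import numpy as np,cv2
from cell import r,cams
def back(c,uv,z):
    d=c['R'].T@np.linalg.solve(c['K'],[uv[0],uv[1],1]); o=-c['R'].T@c['t']
    return o+d*(z-o[2])/d[2]
def P(c): return c['K']@np.c_[c['R'],c['t']]
def proj(c,X):
    p=c['K']@(c['R']@np.asarray(X,float)+c['t']);return p[:2]/p[2]
def dark(im,uv,rad=6):
    g=im.max(2).astype(float);u,v=map(int,np.round(uv))
    ys,xs=np.mgrid[v-rad:v+rad+1,u-rad:u+rad+1];w=np.clip(110-g[ys,xs],0,None)
    return np.array([(w*xs).sum(),(w*ys).sum()])/w.sum()
E
python3 - <<'E'
from h import *
np.set_printoptions(precision=1,suppress=True)
T={'red':((192,205),(211.7,273.7)),'mid':((258.7,178),(239.3,219)),'right':((340.7,200),(310.3,185.3))}
ct,cs=cams.calibration('top'),cams.calibration('side')
it,is_=[cv2.imread(f'pics/{n}0.png') for n in('top','side')]
for k,(a,b) in T.items():
    a=dark(it,a,5);b=dark(is_,b,4)
    X=cv2.triangulatePoints(P(ct),P(cs),a,b)[:,0];X=X[:3]/X[3]
    print(k,a,b,'top88',back(ct,a,88),'side88',back(cs,b,88),'tri',X)
# orientation from hatch yellow + lamp centroid
hsv=cv2.cvtColor(it,cv2.COLOR_BGR2HSV)
for k,(a,b) in T.items():
    u,v=map(int,a);m=np.zeros(it.shape[:2],bool);m[v-35:v+30,u-30:u+30]=1
    col=((hsv[...,0]>45)&(hsv[...,0]<80)|(hsv[...,0]<6)|(hsv[...,0]>174))&(hsv[...,1]>120)&m
    ye=(hsv[...,0]>22)&(hsv[...,0]<34)&(hsv[...,1]>140)&m
    L=back(ct,np.argwhere(col).mean(0)[::-1],85)
    n,lab,st,ce=cv2.connectedComponentsWithStats(ye.astype(np.uint8)); i=1+st[1:,4].argmax()
    ys,xs=np.where(lab==i);box=cv2.minAreaRect(np.c_[xs,ys].astype(np.float32))
    Y=back(ct,box[0],86)
    d=Y-L;print(k,'lamp',L,'hatch',Y,'dist',np.hypot(*d[:2]),'yaw deg',np.degrees(np.arctan2(d[1],d[0])),col.sum(),st[i,4])
E
```

```text
red [191.7 204.5] [211.  273.3] top88 [545.4 228.1  88. ] side88 [544.3 226.8  88. ] tri [544.5 227.5  88.6]
mid [258.5 177.6] [239.  218.6] top88 [624.3  23.   88. ] side88 [622.9  22.4  88. ] tri [623.6  22.5  87.9]
right [340.5 199.5] [310.  185.1] top88 [ 550.1 -227.    88. ] side88 [ 549.1 -228.    88. ] tri [ 549.4 -227.3   88.4]
red lamp [501.6 235.6  85. ] hatch [567.4 222.7  86. ] dist 67.04334150512993 yaw deg -11.055437278143947 122 436
mid lamp [585.1  14.9  85. ] hatch [646.2  29.2  86. ] dist 62.740748521705626 yaw deg 13.097360736373085 9 435
right lamp [ 512.1 -218.1   85. ] hatch [ 572.8 -232.2   86. ] dist 62.32238759206372 yaw deg -13.047267896674407 2 431
```

```bash
cat > d.py <<'E'
import sys
from h import *
from scipy.spatial.transform import Rotation as Ro
np.set_printoptions(precision=2,suppress=True)
s=r.read_state();R=Ro.from_rotvec(s['eef_rot']).as_matrix()
print('clock',s['clock'],'pos',s['ee_pos'],'f',s['ft_force'],'open',s['opening']);print(R)
t=np.array([float(x) for x in sys.argv[1:4]]);print('tool delta',R.T@(t-s['ee_pos']), 'joint',s['joint_pos'])
E
python3 d.py 549.6 -227.5 150
```

```text
clock 0.3 pos [ 132.82 -507.79  231.03] f [-0.34  0.13 -0.27] open 85.04573256625591
[[ 0.25 -0.97 -0.  ]
 [-0.97 -0.25  0.  ]
 [-0.   -0.   -1.  ]]
tool delta [-165.66 -474.14   81.14] joint [-1.31  0.13 -0.04  1.41  0.    1.57]
```

play_rows:
  commands:
    - [-11,-31.6,0,0,0,0]
    - [-11,-31.6,0,0,0,0]
    - [-11,-31.6,0,0,0,0]
    - [-11,-31.6,0,0,0,0]
    - [-11,-31.6,0,0,0,0]
    - [-11,-31.6,0,0,0,0]
    - [-11,-31.6,0,0,0,0]
    - [-11,-31.6,0,0,0,0]
    - [-11,-31.6,0,0,0,0]
    - [-11,-31.6,0,0,0,0]
    - [-11,-31.6,0,0,0,0]
    - [-11,-31.6,0,0,0,0]
    - [-11,-31.6,0,0,0,0]
    - [-11,-31.6,0,0,0,0]
    - [-11,-31.6,0,0,0,0]
    - [0,0,30,0,0,0]
    - [0,0,30,0,0,0]
    - [0,0,0,0,0,0]
    - [0,0,0,0,0,0]
  jaw: 0

```text
clock: 2.2
ee_pos: [549.3, -228.2, 171.4]
eef_rot: [2.486, -1.92, -0.002]
ft_force: [0.7, 0.2, 0.9]
opening: -0.3
```

```bash
python3 d.py 549.6 -227.5 95
python3 - <<'E'
from h import *
im=cams.capture('wrist');c=cams.calibration('wrist')
cv2.imwrite('pics/w1.png',im[:,:,::-1])
print(proj(c,[549.6,-227.5,88]),c['K'][0,0])
for d in cams.look_for('pad_a','wrist'): print(d['bbox'],d['conf'])
E
```

```text
clock 2.2 pos [ 549.28 -228.23  171.42] f [0.71 0.24 0.93] open -0.31504667326665314
[[ 0.25 -0.97 -0.  ]
 [-0.97 -0.25  0.  ]
 [-0.    0.   -1.  ]]
tool delta [-0.56 -0.57 76.42] joint [-0.39  0.26 -0.    1.31  0.    2.49]
[280.66527913 208.21542961] 302.8065212557308
[297.7, 175.9, 110.8, 131.6] 0.7
```

View pics/w1.png

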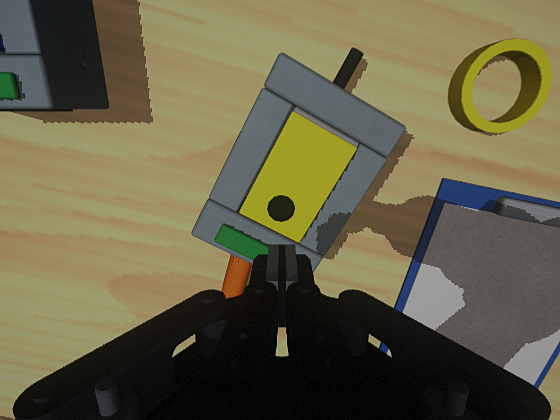

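The wrist view shows the pad at (281,208), which matches the projected (280.7,208.2). I'll go down to about z = 91.

play_rows:
  commands:
    - [-0.5,-0.5,26,0,0,0]
    - [0,0,26,0,0,0]
    - [0,0,18,0,0,0]
    - [0,0,10,0,0,0]
    - [0,0,0,0,0,0]
    - [0,0,0,0,0,0]

```text
clock: 2.9
ee_pos: [550.7, -228.1, 92.8]
eef_rot: [-2.486, 1.92, -0.003]
ft_force: [-1.4, 0.1, 0.8]
opening: 0.0
```

play_rows:
  commands:
    - [0,0,2,0,0,0]
    - [0,0,2,0,0,0]
    - [0,0,1.5,0,0,0]
    - [0,0,1.5,0,0,0]
    - [0,0,0,0,0,0]
    - [0,0,0,0,0,0]

```text
clock: 3.5
ee_pos: [550.5, -227.9, 85.5]
eef_rot: [-2.486, 1.92, -0.003]
ft_force: [-2.1, -0.6, 7.6]
opening: 0.4
```

play_rows:
  commands:
    - [0,0,1,0,0,0]
    - [0,0,1,0,0,0]
    - [0,0,0,0,0,0]
    - [0,0,0,0,0,0]

```text
clock: 3.9
ee_pos: [550.4, -228.0, 84.1]
eef_rot: [-2.486, 1.92, -0.003]
ft_force: [-3.3, 1.3, 9.2]
opening: 0.1
```

play_rows:
  commands:
    - [0,0,1,0,0,0]
    - [0,0,0.5,0,0,0]
    - [0,0,0,0,0,0]
    - [0,0,0,0,0,0]

```text
clock: 4.3
ee_pos: [550.4, -228.0, 83.5]
eef_rot: [-2.486, 1.92, -0.004]
ft_force: [-5.4, 1.7, 15.1]
opening: 0.3
```

The force rises sharply with little travel near z = 83.5, so the hatch is at its stop. Now I'll release straight up.

play_rows:
  commands:
    - [0,0,-25,0,0,0]
    - [0,0,-40,0,0,0]
    - [0,0,-40,0,0,0]
    - [0,0,-30,0,0,0]
    - [0,0,0,0,0,0]

```text
clock: 4.8
ee_pos: [551.7, -228.4, 220.8]
eef_rot: [-2.485, 1.919, -0.011]
ft_force: [0.6, -0.4, 0.4]
opening: 0.4
```

```bash
python3 d.py 623.7 22.7 200
python3 - <<'E'
from h import *
im=cams.capture('wrist');cv2.imwrite('pics/w2.png',im[:,:,::-1])
im=cams.capture('side');cv2.imwrite('pics/s2.png',cv2.resize(im[140:340,130:370,::-1],None,fx=3,fy=3))
E
```

```text
clock 4.8 pos [ 551.72 -228.41  220.78] f [ 0.6  -0.44  0.44] open 0.3611157376845744
[[ 0.25 -0.97  0.01]
 [-0.97 -0.25 -0.  ]
 [ 0.   -0.01 -1.  ]]
tool delta [-224.82 -133.05   20.58] joint [-0.39  0.26  0.1   1.4   0.    2.49]
```

View pics/w2.png

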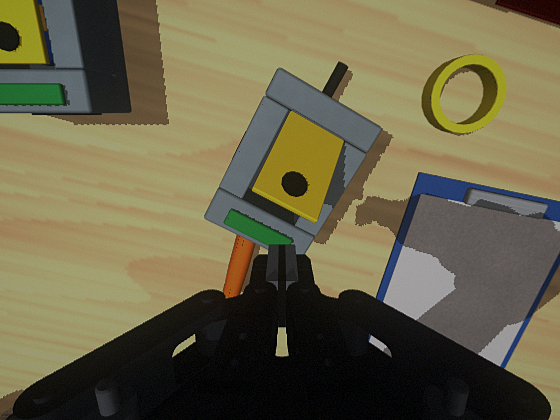

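View pics/s2.png

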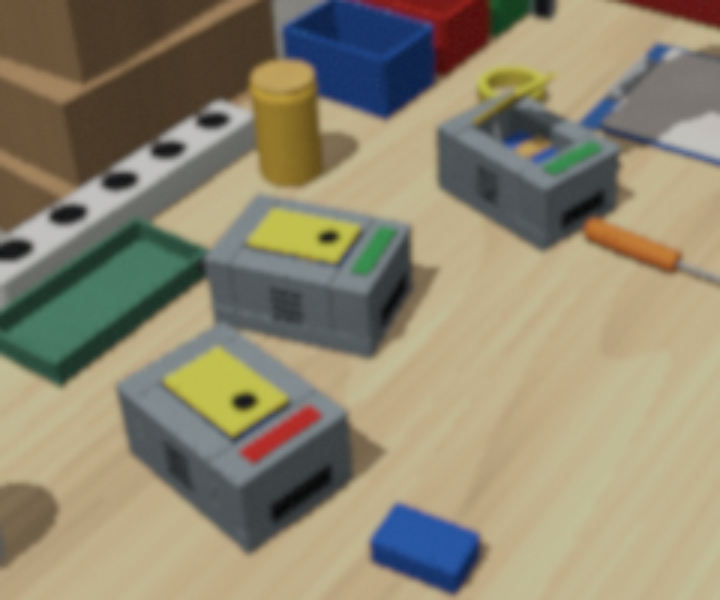

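The right-hand hatch is open. The side view shows it standing up edge-on near zoomed (515,98), and the other two are still shut. Next is the middle dock.

play_rows:
  commands:
    - [-22.5,-13.3,0,0,0,0]
    - [-22.5,-13.3,0,0,0,0]
    - [-22.5,-13.3,0,0,0,0]
    - [-22.5,-13.3,0,0,0,0]
    - [-22.5,-13.3,0,0,0,0]
    - [-22.5,-13.3,0,0,0,0]
    - [-22.5,-13.3,0,0,0,0]
    - [-22.5,-13.3,0,0,0,0]
    - [-22.5,-13.3,0,0,0,0]
    - [-22.5,-13.3,0,0,0,0]
    - [0,0,30,0,0,0]
    - [0,0,20,0,0,0]
    - [0,0,0,0,0,0]
    - [0,0,0,0,0,0]

```text
clock: 6.3
ee_pos: [620.8, 23.6, 164.6]
eef_rot: [2.485, -1.919, -0.004]
ft_force: [-0.6, 0.3, 0.3]
opening: 0.2
```

```bash
python3 d.py 623.7 22.7 91
python3 - <<'E'
from h import *
c=cams.calibration('wrist');im=cams.capture('wrist')
cv2.imwrite('pics/w3.png',im[:,:,::-1])
p=proj(c,[623.7,22.7,88]);print(p,dark(im,p,22))
E
```

```text
clock 6.3 pos [620.85  23.56 164.56] f [-0.58  0.34  0.28] open 0.21567305474520818
[[ 0.25 -0.97 -0.  ]
 [-0.97 -0.25 -0.  ]
 [-0.    0.   -1.  ]]
tool delta [ 1.6  -2.76 73.55] joint [0.04 0.32 0.06 1.31 0.   2.92]
[284.25159612 208.04604213] [283.22427854 208.61168361]
```

View pics/w3.png

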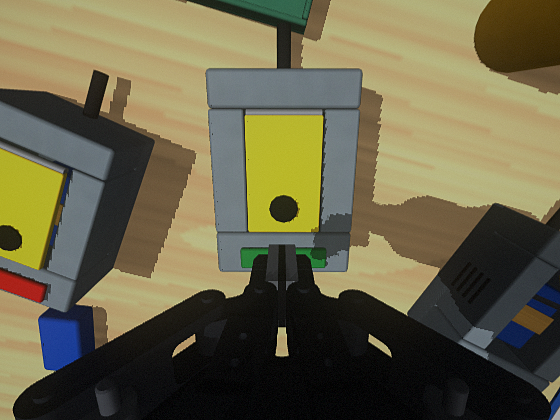

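The pad is at (284,208), which matches the projection.

play_rows:
  commands:
    - [1.5,-2.5,24,0,0,0]
    - [0,0,24,0,0,0]
    - [0,0,16,0,0,0]
    - [0,0,9,0,0,0]
    - [0,0,0,0,0,0]
    - [0,0,0,0,0,0]

```text
clock: 6.95
ee_pos: [625.2, 22.7, 94.0]
eef_rot: [-2.486, 1.92, -0.002]
ft_force: [0.5, 0.1, 0.6]
opening: 0.2
```

play_rows:
  commands:
    - [0,0,2,0,0,0]
    - [0,0,2,0,0,0]
    - [0,0,1.5,0,0,0]
    - [0,0,1.5,0,0,0]
    - [0,0,0,0,0,0]
    - [0,0,0,0,0,0]

```text
clock: 7.55
ee_pos: [624.8, 22.8, 86.5]
eef_rot: [-2.486, 1.92, -0.001]
ft_force: [-1.0, 0.1, 2.1]
opening: 0.3
```

play_rows:
  commands:
    - [0,0,1,0,0,0]
    - [0,0,1,0,0,0]
    - [0,0,1,0,0,0]
    - [0,0,0,0,0,0]
    - [0,0,0,0,0,0]

```text
clock: 8.05
ee_pos: [624.6, 22.7, 84.5]
eef_rot: [-2.486, 1.919, -0.002]
ft_force: [-3.4, -0.6, 10.9]
opening: -0.2
```

play_rows:
  commands:
    - [0,0,1,0,0,0]
    - [0,0,0.6,0,0,0]
    - [0,0,0,0,0,0]
    - [0,0,0,0,0,0]

```text
clock: 8.45
ee_pos: [624.7, 22.7, 83.7]
eef_rot: [-2.486, 1.919, -0.003]
ft_force: [-6.6, -0.9, 13.9]
opening: -0.4
```

Same stop signature as before (about 14 N at z = 83.7), so I'll release.

play_rows:
  commands:
    - [0,0,-25,0,0,0]
    - [0,0,-40,0,0,0]
    - [0,0,-40,0,0,0]
    - [0,0,-30,0,0,0]
    - [0,0,0,0,0,0]

```text
clock: 8.95
ee_pos: [626.4, 22.9, 221.5]
eef_rot: [-2.483, 1.917, -0.01]
ft_force: [0.2, -0.1, -0.0]
opening: 0.2
```

```bash
python3 d.py 623.7 22.7 220
python3 - <<'E'
from h import *
im=cams.capture('wrist');cv2.imwrite('pics/w4.png',im[:,:,::-1])
im=cams.capture('side');cv2.imwrite('pics/s4.png',cv2.resize(im[140:340,130:370,::-1],None,fx=3,fy=3))
E
```

```text
clock 8.95 pos [626.45  22.89 221.5 ] f [ 0.2  -0.1  -0.04] open 0.1893259195750336
[[ 0.25 -0.97  0.01]
 [-0.97 -0.25  0.  ]
 [ 0.   -0.01 -1.  ]]
tool delta [-0.51  2.72  1.48] joint [0.04 0.32 0.18 1.42 0.   2.92]
```

View pics/w4.png

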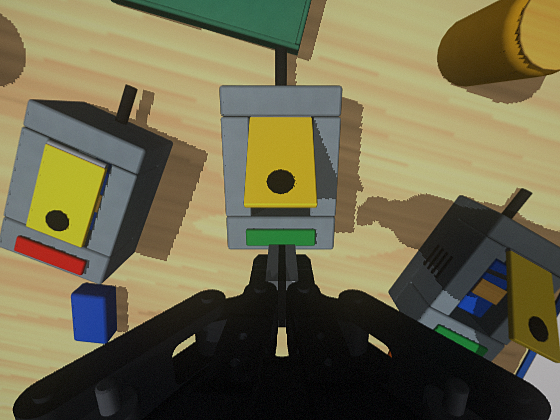

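View pics/s4.png

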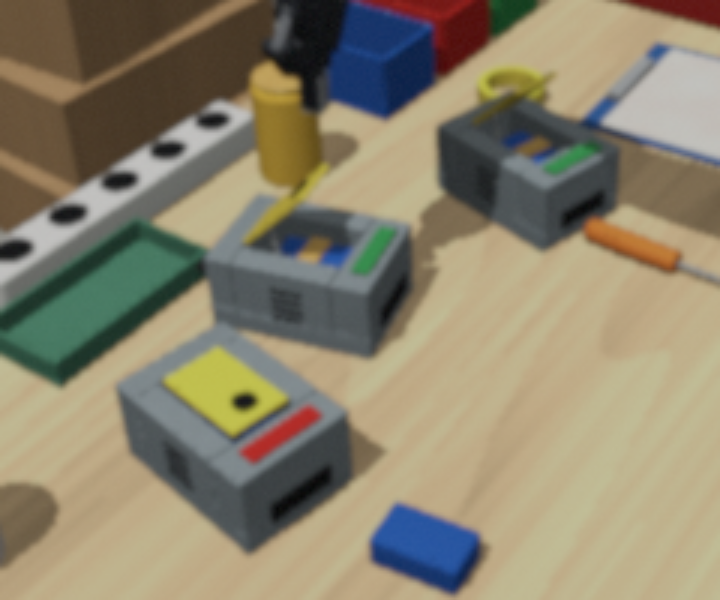

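Both green-lamp hatches stand open, the red one is shut, and the arm is clear at z = 221. Handing in.

```bash
python3 -c "
from cell import hand_in;print(hand_in())"
```

```text
the job is handed in; nothing more can be done
None
```

Both green-lamp hatches are open and the red-lamp hatch is still shut. I pressed each green hatch once on its black mark with the fingers shut, to the stop at about 14–15 N, and let go straight up.

- **Position checks:** The pad positions from the top and side cameras agreed within about 1–2 mm, at the 88 mm height they should have. The wrist camera confirmed each one before I pressed.
- **Final state:** The last side and wrist pictures show both green-dock hatches standing open and the red-lamp hatch flat. The battery and driver are where they were. I did not look at the scanner, mug, clipboard and tape in full again at the end, but the arm did not go near the bench there.
- **Arm:** It ended clear at z = 221 mm with no contact force, and the job took about 9 s on the robot's clock. No check failed or disagreed.

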